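# Snap the bearing cap home with the hand pusher

### The arm

A 6-joint arm with a two-finger parallel gripper is mounted at the origin on the work surface; the furniture and walls round the work are solid. World frame = base frame: x ahead of the robot, y to its left, z up, the work surface at z = 0. Lengths are in m, angles in rad, forces in N, time in s.
With the tool pointing down it reaches from about 0.325 to 0.9 m from the base axis. Payload 6.1 kg.
Tool frame: the origin (TCP) lies midway between the tips of the shut fingers; the grasp point (between the pads) lies 19 mm behind it; x points along the fingers, y is the direction in which the jaws open and shut, and the axes are right-handed (so a half turn about x gives the same grasp; the last joint's range is limited). The gripper opens to 85 mm and grips with 20 to 120 N. Pads are 22 mm wide; open, the fingers measure 114 mm over their backs; the gripper's body (76 mm by 85 mm) begins 54 mm behind the grasp point. The pads swing forward as they close: fully open they stand 13 mm farther back than shut.
Start: joints at [-1.389, 0.22, 1.526, -0, 1.395, -0.126], TCP at [0.189, -0.596, 0.231] pointing down, gripper open.
Joint ranges: [-2.98, 2.98], [-0.91, 2.08], [0.09, 2.57], [-1.24, 4.39], [0.2, 2.65], [-2.68, 2.68]. Speed limits (rad/s): [2.57, 2.57, 3.01, 3.14, 3.14, 3.14].

### API

Orientations are given as [roll, pitch, yaw] about the fixed x, y, z axes, in that order (R = Rz(yaw) Ry(pitch) Rx(roll)).
In Python, from plant import movep, move_l, set_joints, gripper_to, hold, inverse_kinematics, observe, get_image, get_calibration, Unreachable, job_done gives the robot as it stands. Calls block until the motion is done:
- movep(position, orientation): joint-space move of the TCP to a pose.
- move_l(position, feed=0.15, rotation=None, max_force=None): straight line of the TCP; rotation=None keeps the orientation; feed is the mean speed in m/s. With max_force (N) it stops when the force on the tool has changed by that much, and returns True; else False.
- set_joints(angles): joint-space move.
- gripper_to(opening, f_grip=None): finger opening in m; f_grip is the grip in N (None keeps the last); returns when the fingers have stopped.
- hold(seconds).
- inverse_kinematics(position, orientation): joint angles nearest the present ones, or None.
- observe(): the state.
- get_image(name): name is "scene" or "top"; returns (picture, depth): 400x640x3 uint8, red, green, blue; 400x640 float32, m along the optical axis (not along the pixel's ray), 0 where there is no reading.
- get_calibration(name): a dict with "intrinsics" (3x3 intrinsics, pixels), "dist_coeffs" ([k1, k2, p1, p2, k3] as OpenCV has them; the pictures are not rectified), "world_from_camera" (4x4, takes a point from camera to world coordinates). Camera axes: x right, y down, z forward; pixel columns grow to the right and rows downward; lengths in m; the calibration is good to about 2 mm. A picture is of the moment at which its call begins. get_calibration takes no time and is no camera call.
A pose or a line that the arm cannot do raises Unreachable and nothing moves.
- job_done(): hands the job in, once; it reports no verdict.
The state is a dict: "time_s": time; "q": joint angles; "joint_velocities": joint speeds; "joint_torque": joint torques, N m; "eef_pos": TCP position; "tcp_rot": TCP orientation; "ft_force": force on the tool from outside, world axes, zero at the start; "torque": the same for the moment, N m; "opening": finger opening in m.
Only numpy, scipy, OpenCV 4.12 (cv2) and the standard library are available. Lean on these libraries where they do the work, as an engineer would, in place of code of your own. Each camera call takes 0.05 s, during which the arm holds its last target.

### The job

Pick up the standing hand pusher and with its nose press the black cap straight down into the bearing block until it snaps under the catches and beds on the spring washer below; keep it bedded there under about 15 N for a second, never pushing harder than 25 N and never with the fingers. Then stand the pusher upright on the desk again, clear of the block, let go, and leave the other things where they are.

Things in the scene. Friction and masses are not known exactly. Their poses are not given: they have to be found in the camera images.
- block: Grey bearing block, fixed to the desk: 96x96x12 mm square flange with four bolt heads, on it a round body 80 mm in diameter whose rim is 60 mm above the desk, with an upright bore 54 mm wide. Origin: centre of the underside, on the bore's axis; z up. A spring washer (40 mm, 10 N/mm) lies deep in the bore on shims of unknown thickness: its top is anywhere from 23 to 27.5 mm up and must be felt.
- bore (a point): Centre of the bore's mouth, level with the rim, 60 mm above the desk; z up. Inside, four white sprung catches (block's +x, +y, -x, -y sides) reach in to 22.5 mm from the axis: ramps above, flat catch faces below, 22 mm under the mouth. The cap needs roughly 6 to 14 N to spread them, then slides on with 0 to 4 N for some 10 mm till they close over it; at the washer the force rises again.
- cap: Black flat round plastic cap, 51 mm in diameter, 10 mm thick, 30 g. Origin: centre of its underside; z up. At the start it lies loose in the bore on the catches' ramps, its underside about 42 to 43 mm above the desk, its top a little below the rim. It is caught when its underside is less than 28 mm above the desk.
- pusher: Hand pusher standing upright, 125 mm tall, 125 to 235 g: aluminium nose, a cylinder 36 mm wide with a flat end, from 0 to 62 mm; round collar 44 mm wide from 62 to 70 mm; square wooden grip 26x26 mm from 70 to 125 mm. Origin: centre of the nose's flat lower end; z towards its top; x and y square to the grip's flats. Fingertips just over the collar cannot slip down it when pressing.
- module: Bystander: light grey electrical rail module, 88x18x58 mm, loose. Origin: centre of its underside.
- label_roll: Bystander: white label roll, 69 mm diameter, 40 mm tall, loose. Origin: centre of its underside.
- tape_measure: Bystander: orange tape measure, 36x84x62 mm, loose. Origin: centre of its underside.

How it is judged:
By the outcome, as a careful person would: the job done as asked, in the order asked, and still so for the second after the job is handed in, with the robot touching nothing.
It also fails if it takes over 58 s, if anything falls off the work surface, if the arm or the gripper's body presses on something with over 40 N, if the wrist force passes 120 N, or if a joint passes its speed limit or range.

## Working session

There is one attempt and no reset: what is moved stays moved. The work goes in short steps, each a Python script; the robot and the scene stay as the last script left them, time stands still between calls to the robot, and variables do not carry over. Pictures are saved under pics/ and viewed, and the job is handed in when it is done.

```bash
ls; mkdir -p pics; python3 - <<'E'
from plant import *
import cv2,numpy as np
np.set_printoptions(precision=4,suppress=True)
for n in ("scene","top"):
    im,d=get_image(n); cv2.imwrite(f"pics/{n}0.png",im[...,::-1]); np.savez(f"{n}0.npz",im=im,d=d)
    c=get_calibration(n); print(n,c["intrinsics"],c["dist_coeffs"],c["world_from_camera"])
print(observe())
E
```

```text
pics
scene [[509.9995   0.     323.4724]
 [  0.     509.9995 193.038 ]
 [  0.       0.       1.    ]] [-0.0372  0.      0.      0.      0.    ] [[-0.4696 -0.503   0.7256 -0.6602]
 [-0.8826  0.2463 -0.4004  0.5839]
 [ 0.0226 -0.8284 -0.5596  0.9179]
 [ 0.      0.      0.      1.    ]]
top [[361.3041   0.     319.6158]
 [  0.     361.3041 200.9267]
 [  0.       0.       1.    ]] [-0.0494  0.      0.      0.      0.    ] [[ 0.0149 -0.9969  0.0772  0.3327]
 [-0.9998 -0.0156 -0.0084  0.0201]
 [ 0.0095 -0.0771 -0.997   0.994 ]
 [ 0.      0.      0.      1.    ]]
{'time_s': 0.1, 'q': array([-1.3891,  0.2211,  1.5275,  0.    ,  1.3947, -0.1261]), 'joint_velocities': array([ 0.0022, -0.0002, -0.002 ,  0.0011, -0.0009, -0.0029]), 'joint_torque': array([  0.0006, -49.8243, -39.0547,  -0.0002,   0.0057,   0.    ]), 'eef_pos': array([ 0.1892, -0.5951,  0.2303]), 'tcp_rot': array([-1.7012,  1.5691,  1.7481]), 'ft_force': array([-0.4045, -0.0015,  0.1134]), 'torque': array([-0.0248, -0.0019, -0.0055]), 'opening': 0.08496688040445188}
```

View pics/scene0.png

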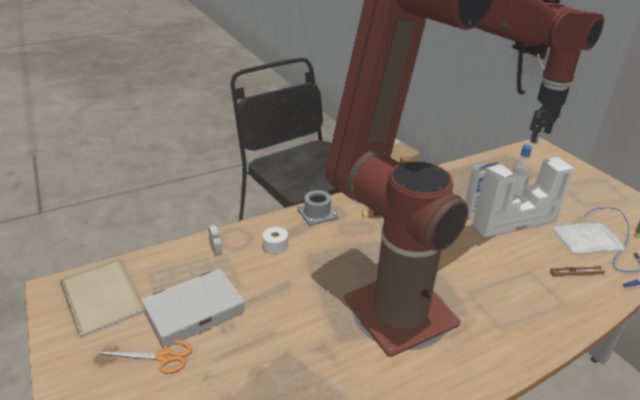

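View pics/top0.png

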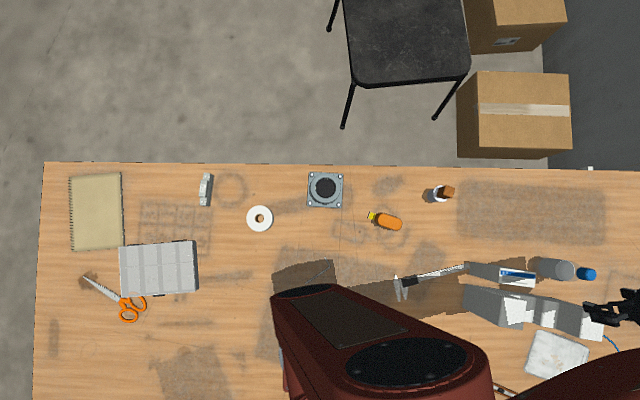

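The top view shows the block at about (325,189), the pusher at (441,193), the tape measure at (385,220), the roll at (260,218) and the module at (206,190). In the scene view the arm hides the pusher. I'll zoom in and measure.

```bash
cat > h.py <<'E'
import numpy as np,cv2
from plant import *
np.set_printoptions(precision=4,suppress=True)
def ray(n,uv):
    c=get_calibration(n);uv=np.array(uv,float).reshape(-1,1,2)
    p=cv2.undistortPoints(uv,c["intrinsics"],np.array(c["dist_coeffs"])).reshape(-1,2)
    T=np.array(c["world_from_camera"]);d=np.c_[p,np.ones(len(p))]@T[:3,:3].T
    return T[:3,3],d
def onplane(n,uv,z):
    o,d=ray(n,uv);t=(z-o[2])/d[:,2];return o+d*t[:,None]
def cloud(n,d,u0,u1,v0,v1):
    vv,uu=np.mgrid[v0:v1,u0:u1];o,r=ray(n,np.c_[uu.ravel(),vv.ravel()])
    return (o+r*d[v0:v1,u0:u1].reshape(-1,1)).reshape(v1-v0,u1-u0,3)
E
python3 - <<'E'
from h import *
im=np.load("top0.npz")["im"][...,::-1];d=np.load("top0.npz")["d"]
a=cv2.resize(im[160:220,415:475],(400,400),interpolation=0);b=cv2.resize(im[160:220,295:355],(400,400),interpolation=0)
cv2.imwrite("pics/z1.png",np.hstack([a,b]))
C=cloud("top",d,425,460,178,208)
print((C[::2,::2,2]*1000).round().astype(int))
C=cloud("top",d,303,348,167,212)
print((C[::2,::2,2]*1000).round().astype(int))
E
```

```text
[[ -2  -2  -1   2  -4  -2   0   1   0  -2  -1  -1  -1  -2   0   0   2  -1]
 [ -1   0  -4  -1   2  -4   1  -1   1   0  -2  -1  -4 994   0   0  -2   2]
 [ -1   0  -2  -1   0   0   0   0  -1  -2   0  -1  -3  -3  -1   1   0  -1]
 [ -5  -1  -1   0  -1   1  -2  -1   0  -1  -3  -2   2   1   3  -2   1   1]
 [ -1  -1   0   0   1  -1  72  68  67 108 126 123   1  -3   0  -2  -2   1]
 [ -2   2  -3  -1  -2  69  69  86  99 117 125 126 124 126 123   2  -3   1]
 [  5   2   1  26  66  70  76  91 110 120 125 125 126 123 126   1  -4  -2]
 [ -1  -1  17  39  66  72  83  99 111 124 124 125 125 125 124   3   1   4]
 [  1   4  22  41  65  73  86 101 114 126 123 126 127 126  -1   1   1  -2]
 [ -2   7  20  33  46  70  78  86  92 105 110 120 124 124   0  -2   2  -1]
 [ -1  -3  12  26  41  64  71  74  68  75  84  70  -1  -3  -2  -2  -2   0]
 [ -2  -3  -1  16  24  33  69  70  70  71  -1   1  -3  -1  -5   1   0  -3]
 [ -1  -1   0  -2   3   1  -1   2   1  -1  -1  -3   0  -2  -3   0  -3  -1]
 [  0  -5   0  -1  -3  -2   2  -1   0   1   0  -3  -1  -3   1  -1   0  -2]
 [  0  -4   3   2  -2  -2  -3   5   1  -1   2  -2 
[... 1557 characters left out ...]
 10  12  -1   1   0]
 [ -1   1   8  14  13  14  35  59  61  59  61  60  60  59  58  61  20  11
    9  12   1  -1   2]
 [  1   0  11  19  16  15  14  17  55  59  61  60  58  55  57  15  11  11
   14  11  -1   1  -2]
 [  3   0  11  17  13  12  12  13  14  18 994  29  18  14  14  16  12  15
   20   9   2  -2   0]
 [  1   0  14  10  10  11  10  13  15  15  14  13  13  12  13  11  12  15
   15  12  -2   1   1]
 [ -1  -3  -1   1   0   0   0   1  -1   1  -3  -1   0   0  -1   6   9  12
   12   0   2  -3   0]
 [ -3   0  -1   0  -2  -1   0  -1   0  -2   0   0   1   2  -3   1  -2  -4
    3  -2  -2   2   1]
 [  2  -1   2   0   0   2  -1   0  -2  -1   1  -1  -1  -2  -2  -3   1  -3
   -3   1  -2   3   2]]
```

View pics/z1.png

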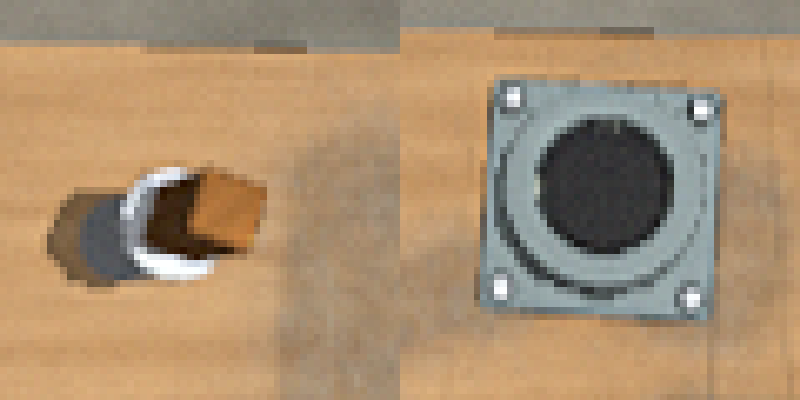

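```bash
cat > meas.py <<'E'
from h import *
def top_poly(n,im,d,box,z,tol=.012,col=None):
    u0,u1,v0,v1=box
    C=cloud(n,d,u0,u1,v0,v1);m=(abs(C[...,2]-z)<tol)
    if col is not None:
        hsv=cv2.cvtColor(np.ascontiguousarray(im[v0:v1,u0:u1]),cv2.COLOR_RGB2HSV);m&=cv2.inRange(hsv,*col)>0
    return m
E
python3 - <<'E'
from meas import *
z=np.load("top0.npz");im,d=z["im"],z["d"]
# pusher top
box=(425,460,178,208)
m=top_poly("top",im,d,box,.125,.008)
m=cv2.morphologyEx(m.astype(np.uint8),cv2.MORPH_OPEN,np.ones((3,3)))
v,u=np.nonzero(m);P=onplane("top",np.c_[u+box[0],v+box[2]],.125)
print("pusher depth",len(P),P.mean(0),cv2.minAreaRect((P[:,:2]*1000).astype(np.float32)))
m2=im[178:208,425:460].astype(int);m2=((m2[...,0]>140)&(m2[...,0]-m2[...,2]>70)&(m>0))
v,u=np.nonzero(m2);P=onplane("top",np.c_[u+box[0],v+box[2]],.125)
print("pusher col",len(P),P.mean(0),cv2.minAreaRect((P[:,:2]*1000).astype(np.float32)))
# collar ring white at z .07: circle
# block
box=(303,348,167,212)
C=cloud("top",d,*box);m=((C[...,2]>.045)&(C[...,2]<.07)).astype(np.uint8)
ct=max(cv2.findContours(m,cv2.RETR_EXTERNAL,cv2.CHAIN_APPROX_NONE)[0],key=cv2.contourArea)
P=onplane("top",ct.reshape(-1,2)+[box[0],box[2]],.06);print("rim",cv2.fitEllipse((P[:,:2]*1000).astype(np.float32)))
g=im[box[2]:box[3],box[0]:box[1]].max(2);m=((g<75)&(m>0)).astype(np.uint8)
m=cv2.morphologyEx(m,cv2.MORPH_OPEN,np.ones((3,3)))
v,u=np.nonzero(m);P=onplane("top",np.c_[u+box[0],v+box[2]],.0525);print("cap",P.mean(0),cv2.minEnclosingCircle((P[:,:2]*1000).astype(np.float32)))
hi=onplane("top",[[311.3,174.5],[339.7,176.4],[338.3,204.7],[310,203]],.016);print("bolts",hi,hi.mean(0))
# bystanders
for n,uv,zz in (("tape",(385,220),.062),("roll",(260,218),.04),("module",(206,190),.058)): print(n,onplane("top",[uv],zz))
E
```

```text
pusher depth 108 [ 0.4291 -0.2995  0.125 ] ((429.18359375, -299.0575866699219), (27.28021240234375, 24.629974365234375), 89.14559173583984)
pusher col 85 [ 0.429  -0.3021  0.125 ] ((429.0780334472656, -302.30487060546875), (22.517301559448242, 22.68315315246582), 70.83290100097656)
rim ((441.2257385253906, -1.3813133239746094), (77.17416381835938, 78.20404815673828), 65.41984558105469)
cap [ 0.441  -0.0016  0.0525] ((441.1536865234375, -2.771326780319214), 26.131982803344727)
bolts [[ 0.4804  0.0356  0.016 ]
 [ 0.4765 -0.042   0.016 ]
 [ 0.3989 -0.039   0.016 ]
 [ 0.4024  0.0379  0.016 ]] [ 0.4396 -0.0019  0.016 ]
tape [[ 0.358  -0.1576  0.062 ]]
roll [[0.3589 0.1687 0.04  ]]
module [[0.4291 0.3091 0.058 ]]
```

The pusher is at about (0.429, -0.301) with grip yaw near -16°, and the bore axis at about (0.441, -0.002). The rim, cap and bolt fits agree within 2 mm. Next I'll move above the pusher and check.

```bash
python3 - <<'E'
from h import *
print(onplane("top",[[448.9,191.6]],.125))
yaw=np.radians(-106);R=[0,np.pi/2,yaw]
print(inverse_kinematics([.429,-.301,.24],R),inverse_kinematics([.429,-.301,.073],R),inverse_kinematics([.441,-.002,.12],R))
p=observe()["eef_pos"]
move_l([p[0],p[1],.30],feed=.25)
movep([.429,-.301,.24],R)
o=observe();print(o["time_s"],o["eef_pos"],o["tcp_rot"],o["ft_force"],o["opening"])
for n in ("scene","top"):
    im,d=get_image(n); cv2.imwrite(f"pics/{n}1.png",im[...,::-1])
E
```

```text
[[ 0.4278 -0.3025  0.125 ]]
[-0.7624 -0.0282  1.7772 -0.      1.3926 -0.4831] [-0.7624  0.1564  1.9193 -0.      1.0659 -0.4831] [-0.1837 -0.1161  2.0961 -0.      1.1615  0.0955]
1.9583 [ 0.4287 -0.302   0.2402] [ 0.3098  1.5702 -1.5419] [ 0.1669  0.3706 -0.273 ] 0.08532537687216278
```

View pics/scene1.png

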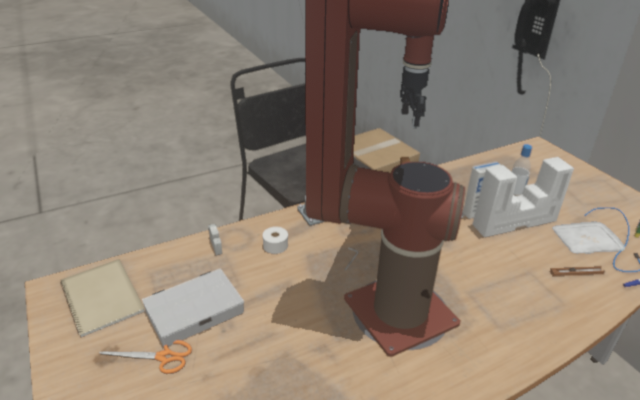

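View pics/top1.png

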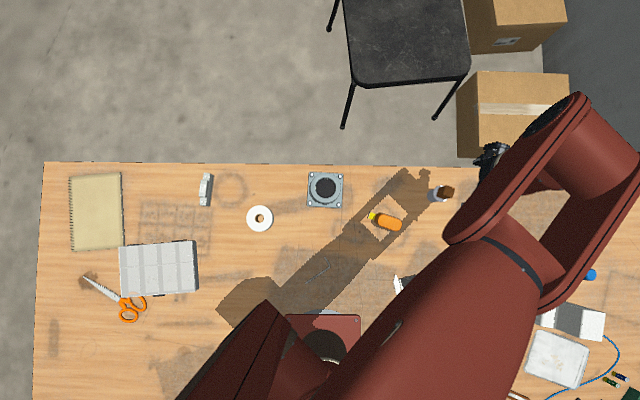

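In the top view the gripper is at about (490,160), displaced from the pusher at (441,193) by parallax as expected. In the scene view the pusher is still hidden. I'll descend guarded and grip.

```bash
python3 - <<'E'
from h import *
print("stop",move_l([.429,-.3015,.135],feed=.15,max_force=6))
im,d=get_image("top"); cv2.imwrite("pics/top2.png",cv2.resize(np.ascontiguousarray(im[140:240,400:520,::-1]),None,fx=5,fy=5,interpolation=0))
o=observe();print(o["time_s"],o["eef_pos"],o["ft_force"])
E
```

```text
stop False
2.9583 [ 0.4297 -0.3023  0.1363] [ 0.1823 -0.2516 -0.1828]
```

View pics/top2.png

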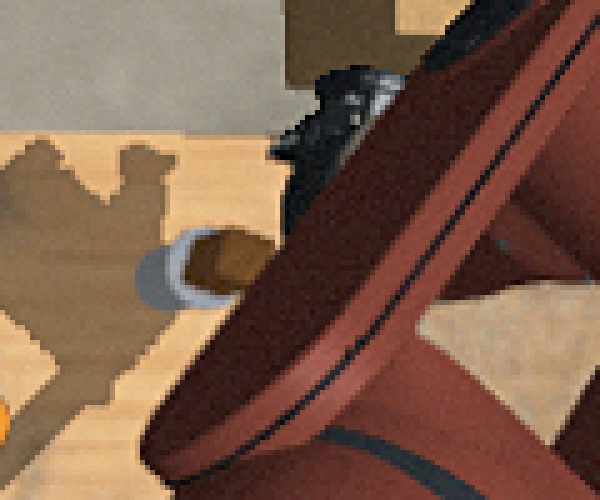

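The pusher is still upright and the far finger tip is beyond it on the +x side, so the fingers straddle it. I'll go down and grip.

```bash
python3 - <<'E'
from h import *
print("stop",move_l([.429,-.3015,.073],feed=.12,max_force=6))
o=observe();print(o["time_s"],o["eef_pos"],o["ft_force"])
gripper_to(.035,40); o=observe();print(o["time_s"],o["eef_pos"],o["ft_force"],o["opening"])
gripper_to(.0,100)
o=observe();print(o["time_s"],o["eef_pos"],o["ft_force"],o["torque"],o["opening"])
E
```

```text
stop False
3.625 [ 0.4294 -0.3019  0.0736] [-0.5998 -1.0407  0.2933]
4.1667 [ 0.429  -0.3015  0.0731] [-0.5332 -0.0837 -0.1571] 0.035115468394883276
4.4083 [ 0.4292 -0.3017  0.0733] [-0.6385 -0.4385  1.8141] [-0.0206  0.0512 -0.0584] 0.025187130165601066
```

```bash
python3 - <<'E'
from h import *
move_l([.429,-.3015,.18],feed=.15)
hold(.2);o=observe();print(o["time_s"],o["ft_force"],o["torque"],o["opening"])
move_l([.441,-.002,.18],feed=.2)
hold(.3);o=observe();print(o["time_s"],o["eef_pos"],o["tcp_rot"],o["ft_force"],o["torque"],o["opening"])
for n in ("scene","top"):
    im,d=get_image(n); cv2.imwrite(f"pics/{n}3.png",im[...,::-1]);np.savez(f"{n}3.npz",im=im,d=d)
E
```

```text
5.475 [ 0.9564 -0.4534 -1.2739] [-0.0183  0.0124  0.0303] 0.024928068400892137
7.425 [ 0.441  -0.0024  0.1799] [-1.3015  1.5706  3.1308] [-0.5239  0.3379 -1.4601] [ 0.0064 -0.0223 -0.0579] 0.02478846205972091
```

View pics/scene3.png

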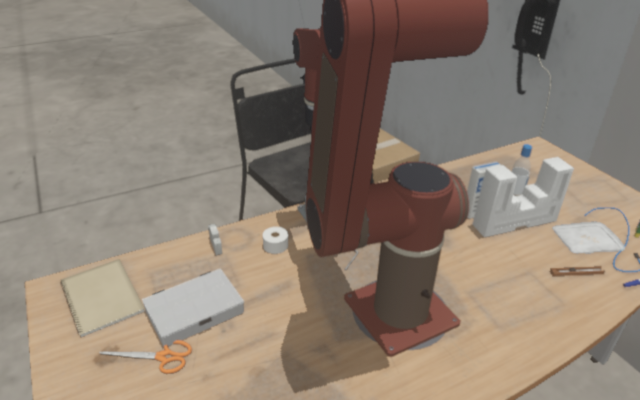

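View pics/top3.png

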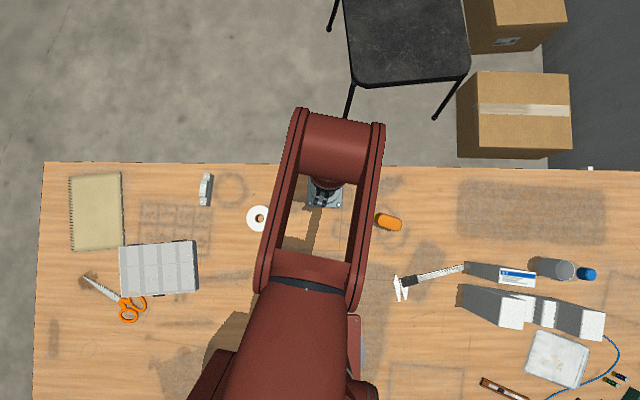

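The arm hides the pusher in the scene view. In the top view the gripper sits over the block at about (325,185). The bystanders are unmoved. Wrist force says the pusher is held (about 1.3 N). I'll descend guarded onto the cap.

```bash
cat > f.py <<'E'
from h import *
def rd(k=5,dt=.01):
    F=[];Z=[];
    for _ in range(k):
        hold(dt);o=observe();F.append(o["ft_force"]);Z.append(o["eef_pos"])
    return np.mean(F,0),np.std(F,0),np.mean(Z,0),o["time_s"]
E
python3 - <<'E'
from f import *
print(move_l([.441,-.002,.14],feed=.08,max_force=6))
hold(.2)
f,s,p,t=rd(20);print(f,s,p,t);np.save("base.npy",f)
r=move_l([.441,-.002,.119],feed=.012,max_force=3.5);print(r)
f2,s,p,t=rd(8);print(f2-f,s,p,t)
E
```

```text
False
[ 0.0464 -0.0383 -1.4443] [0.4653 0.4801 0.4218] [ 0.4414 -0.0021  0.1405] 8.5417
True
[ 0.8942 -0.004   4.1635] [0.6007 0.475  0.741 ] [ 0.4411 -0.002   0.1247] 9.7917
```

Contact came at TCP z 0.1247, nose about 51.5 mm up, which matches the cap's top. Now I'll press in small steps.

```bash
cat > press.py <<'E'
from f import *
b=np.load("base.npy");z=float(np.load("zc.npy")) if 0 else .1247
snapped=False;pk=0;n=0
while n<90:
    n+=1
    f,s,p,t=rd(4,.012);fz=(f-b)[2];pk=max(pk,fz)
    print(f"{t:.2f} cmd {z*1e3:.2f} act {p[2]*1e3:.2f} fz {fz:.1f} lat {(f-b)[0]:.1f} {(f-b)[1]:.1f}")
    low=p[2]<.1115
    if low and fz>14: break
    if fz>18: print("abort");break
    step=.0005
    if not low and fz>9: step=.0003
    if low and fz>4: step=.00025
    if low and fz>10: step=.00015
    if z-step<.100: print("too low");break
    z-=step
    move_l([.441,-.002,z],feed=.012,max_force=9)
np.save("zc.npy",z)
E
python3 press.py
```

```text
9.82 cmd 124.70 act 124.71 fz 4.1 lat 0.6 -0.2
10.11 cmd 124.20 act 124.46 fz 5.5 lat 0.2 -0.2
10.39 cmd 123.70 act 123.85 fz 6.7 lat 0.3 0.4
10.68 cmd 123.20 act 123.34 fz 6.3 lat 0.7 0.1
10.96 cmd 122.70 act 122.92 fz 7.1 lat 0.4 0.3
11.24 cmd 122.20 act 122.56 fz 7.5 lat -0.1 -0.0
11.53 cmd 121.70 act 122.23 fz 8.7 lat -0.4 0.7
11.81 cmd 121.20 act 121.92 fz 9.9 lat -0.7 0.8
12.09 cmd 120.90 act 121.77 fz 10.9 lat -0.9 0.5
12.38 cmd 120.60 act 121.59 fz 11.5 lat -1.1 0.2
12.66 cmd 120.30 act 119.89 fz 2.3 lat 1.2 -0.5
12.94 cmd 119.80 act 119.30 fz 1.1 lat 0.5 -0.1
13.22 cmd 119.30 act 118.96 fz 0.7 lat 0.2 0.5
13.51 cmd 118.80 act 118.62 fz 1.3 lat -0.7 0.6
13.79 cmd 118.30 act 118.25 fz 1.6 lat -0.8 0.3
14.07 cmd 117.80 act 117.83 fz 2.3 lat -1.1 0.4
14.36 cmd 117.30 act 117.33 fz 1.9 lat 0.0 0.1
14.64 cmd 116.80 act 116.82 fz 1.9 lat -0.0 -0.0
14.93 cmd 116.30 act 116.31 fz 2.1 lat 0.2 -0.0
15.21 cmd 115.80 act 115.78 fz 1.9 lat 0.8 -0.3
15.49 cmd 115.30 act 115.25 fz 1.6 lat 0.5 0.3
15.78 cmd 114.80 act 114.75 fz 1.7 lat 0.1 0.2
16.06 cmd 114.30 act 114.22 fz 1.9 lat 0.3 -0.2

[... 660 characters left out ...]
 fz -0.1 lat 0.0 -0.8
20.31 cmd 106.80 act 106.76 fz 0.1 lat 0.2 0.6
20.59 cmd 106.30 act 106.45 fz 1.2 lat -0.7 0.0
20.88 cmd 105.80 act 106.12 fz 4.4 lat -1.6 0.5
21.16 cmd 105.55 act 105.91 fz 6.7 lat -1.9 0.6
21.44 cmd 105.30 act 105.81 fz 7.8 lat -2.3 0.3
21.73 cmd 105.05 act 105.68 fz 9.0 lat -3.3 0.7
22.01 cmd 104.80 act 105.56 fz 10.4 lat -3.6 0.6
22.29 cmd 104.65 act 105.50 fz 10.9 lat -3.5 0.9
22.57 cmd 104.50 act 105.44 fz 11.4 lat -3.9 0.1
22.86 cmd 104.35 act 105.36 fz 11.6 lat -3.8 0.4
23.14 cmd 104.20 act 105.31 fz 12.3 lat -4.2 0.9
23.43 cmd 104.05 act 105.22 fz 13.0 lat -4.5 1.0
23.71 cmd 103.90 act 105.14 fz 14.0 lat -4.7 0.6
23.99 cmd 103.75 act 105.08 fz 14.9 lat -5.4 0.8
```

It's bedded: the catches spread at 11.5 N, closed with the cap's underside near 28 mm, and the washer was felt from about 23 mm. I'll hold at 15 N.

```bash
python3 - <<'E'
from f import *
b=np.load("base.npy");z=float(np.load("zc.npy"))
for k in range(7):
    f,s,p,t=rd(12,.02);print(t,f-b,p[2])
    if (f-b)[2]<14: z-=.0001;move_l([.441,-.002,z],feed=.012)
move_l([.441,-.002,.115],feed=.03)
f,s,p,t=rd(8);print("up",t,f-b,p)
move_l([.441,-.002,.18],feed=.12)
f,s,p,t=rd(8);print("up",t,f-b,p,observe()["opening"])
E
```

```text
24.1917 [-5.0322  0.8843 14.6912] 0.10507964411722981
24.3917 [-4.9769  0.8608 14.7706] 0.10507684229657051
24.5917 [-4.9316  0.6574 14.7536] 0.1050801921916454
24.7917 [-4.8432  0.5619 14.4126] 0.10508336152690682
24.9917 [-5.0879  1.0098 14.6488] 0.10507951352364599
25.1917 [-5.2219  1.011  14.6541] 0.10508805749202926
25.3917 [-4.9002  0.7639 14.9904] 0.1050824296744015
up 25.9833 [ 0.0526 -0.1569  0.2457] [ 0.4408 -0.002   0.1147]
up 26.7417 [-0.1688 -0.3469 -0.3347] [ 0.4403 -0.0019  0.179 ] 0.025027228752669564
```

Held at 14.4–15.0 N for 1.4 s. Now I'll put the pusher back on its original spot, photographing the block on the way.

```bash
python3 - <<'E'
from f import *
move_l([.429,-.3015,.18],feed=.2)
hold(.1)
im,d=get_image("top");np.savez("top4.npz",im=im,d=d);cv2.imwrite("pics/top4.png",im[...,::-1])
C=cloud("top",d,303,348,167,212);print("cap top z",np.median(C[18:28,18:28,2]))
cv2.imwrite("pics/z4.png",cv2.resize(np.ascontiguousarray(im[150:230,285:485,::-1]),None,fx=4,fy=4,interpolation=0))
move_l([.429,-.3015,.085],feed=.12)
hold(.15);b,_,p,_=rd(8);print(b,p)
r=move_l([.429,-.3015,.068],feed=.01,max_force=2.5)
f,s,p,t=rd(8);print(r,f-b,p,t)
E
```

```text
cap top z 0.033384730369723614
[ 0.0386 -0.0525 -1.1337] [ 0.4296 -0.302   0.086 ]
True [-0.3331  0.6564  6.7909] [ 0.429  -0.3015  0.0733] 30.8833
```

View pics/z4.png

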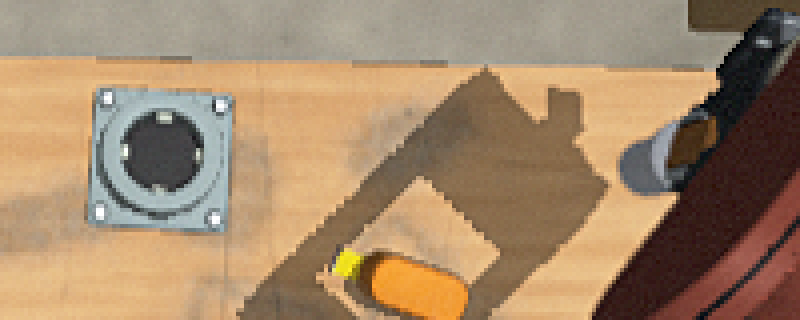

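The zoomed view shows the cap deep in the bore at about (163,150), with all four white catches out over it; its top is at 33 mm. The pusher touched down at the same TCP height as at pickup, so it hasn't slipped. I'll release it.

```bash
python3 - <<'E'
from f import *
gripper_to(.034);hold(.2);gripper_to(.085);hold(.2)
print(observe()["opening"])
print(move_l([.429,-.3015,.24],feed=.12,max_force=6))
movep([.25,-.52,.30],[0,np.pi/2,np.radians(-130)])
hold(.3)
for n in ("scene","top"):
    im,d=get_image(n);cv2.imwrite(f"pics/{n}5.png",im[...,::-1]);np.savez(f"{n}5.npz",im=im,d=d)
    if n=="top":
        C=cloud("top",d,425,460,178,208);m=abs(C[...,2]-.125)<.008;print("pusher",C[m].mean(0),m.sum())
        C=cloud("top",d,303,348,167,212);print("cap",np.median(C[18:28,18:28,2]))
print(observe()["time_s"],observe()["ft_force"])
E
```

```text
0.08498406651002331
False
pusher [ 0.4287 -0.3     0.124 ] 107
cap 0.03360875580880124
35.1583 [-0.7182 -0.3724 -0.4723]
```

View pics/top5.png

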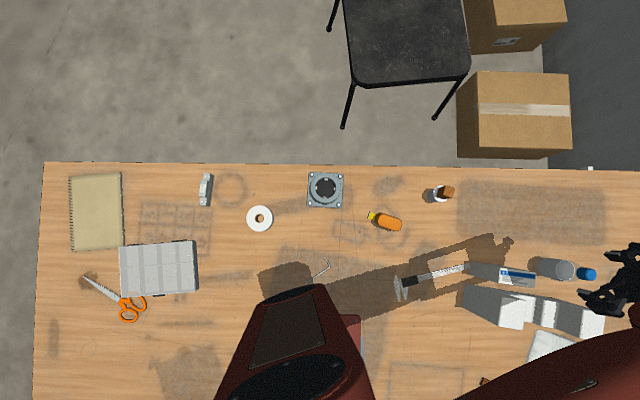

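The pusher is standing at (441,193) as at the start. The cap is caught at (325,189), the bystanders haven't moved, and the arm is clear.

```bash
python3 -c "
from plant import *
job_done()"
```

```text
the job is handed in; nothing more can be done
```

The cap is pressed into the bearing block, caught under all four catches and bedded on the spring washer. The pusher is standing upright again on its original spot. I handed the job in at about 35 s of the 58 s allowed.

- **Pressing:** the catches spread at about 11.5 N and closed over the cap, and I then felt the washer with the cap's underside at about 23 mm. I held it there at 14.4–15.0 N for about 1.4 s. The highest averaged press reading was about 15 N, and only the pusher's nose touched the cap.
- **Last checks:** the depth picture puts the cap's top at 33–34 mm, so its underside is about 23.5 mm up, below the 28 mm limit. All four catches show over it. The pusher's top is at 124–125 mm, within about 1 mm of where it first stood. By eye, the module, label roll and tape measure are unmoved, and the arm is clear of everything.
- **Disagreements:** during the hold the wrist also read about 5 N sideways, along -x. It fell to zero when I lifted off, and I did not look into the cause. My two estimates of the pusher's position differed by about 2.5 mm, which did not affect the grasp. The arm hid the nose from both cameras during the press, so its centring over the cap was not seen. I relied on the measured positions and the small side forces going in.

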